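# Put the small cookie stamp away in the case and shut it

### The job

Between the two yellow cases stand two cookie stamps with wooden handles: put the smaller one into the empty right-hand compartment of the open case (not the one with the white cards), standing upright on its plate, and let go. Then swing the case's lid over and shut it fully.

Things in the scene. Friction and masses are not known exactly. Their poses are not given: they have to be found in the camera images.
- small_stamp: The smaller of two cookie stamps, each a flat round steel plate with an upright round wooden handle. Plate 46 mm across, 11 mm thick; handle 18 mm across from z=18 to z=48 (top), the place to grip. 70 to 140 g, loose. Origin: centre of its underside, z up. The bigger stamp (74 mm plate, 66 mm high) and an 81 mm tub stand at least 10 cm away.
- case: The yellow case with its lid open (its twin is shut); fixed. Outside 135 x 173 mm, rim at z=58. Origin: centre of its underside; -x is its front, within 15 deg of facing the robot; hinge along y at x=+63, z=+59. A rib at y=0, up to z=34, splits it; white cards fill the +y side. The empty compartment, on the -y side (right seen from the robot), spans x -46..+50, y -75..-1, floor at z=3.
- case_lid (a joint): Lid of that case, a shell about 34 mm deep: 0 is shut, 1.92 wide open (leaning back past vertical, its outside facing away from the robot); starts at 1.6 to 1.9. Front edge 120 mm from the hinge, so up to 185 mm above the table as it swings; the shut lid's top is at z=93. Under 1 N at the edge moves it; it stays where left near upright, and sinks shut slowly by itself below about 0.6 rad.
Mind the look-alikes: they are no part of the job. Leave any purple look-alike of the small_stamp alone.

How it is judged:
On the way:
1. the small stamp stands upright in the empty compartment of the case, let go, the lid still open (x of small_stamp in the frame of case between -0.05 and 0.05 m and y of small_stamp in the frame of case between -0.07 and -0.005 m and z of small_stamp in the frame of case below 0.02 m and angle between small_stamp's own z axis and vertical below 0.35 rad and contact force between the fingers and small_stamp below 0.1 N and value of joint case_lid above 0.6 rad), for 0.2 s.
At the end, for the whole second after the job is handed in: The small stamp stands at rest in the case's right-hand compartment, clear of the cards, upright within 20 degrees, its underside less than 20 mm above the case's underside (down on the floor, not on the rib), and the case's lid is shut to within 0.06 rad (x of small_stamp in the frame of case between -0.05 and 0.05 m and y of small_stamp in the frame of case between -0.07 and -0.005 m and z of small_stamp in the frame of case below 0.02 m and angle between small_stamp's own z axis and vertical below 0.35 rad and linear speed of small_stamp below 0.02 m/s and value of joint case_lid below 0.06 rad); the robot touches nothing.
It also fails if it takes over 64 s, if anything falls off the work surface, if the arm or the gripper's body presses on something with over 40 N, if the wrist force passes 120 N, or if a joint passes its speed limit or range.

### The arm

A 6-joint arm with a two-finger parallel gripper is mounted at the origin on a cart in front of the work surface, level with it; the furniture and walls round the work are solid. World frame = base frame: x ahead of the robot, y to its left, z up, the work surface at z = 0. Lengths are in m, angles in rad, forces in N, time in s.
With the tool pointing down it reaches from about 0.25 to 0.85 m from the base axis. Payload 12.5 kg.
Tool frame: the origin (TCP) lies between the finger pads; the fingertips stand 22 mm ahead of it and the grasp point (between the pads) lies 3 mm ahead of it (robot.finger_overhang is the z of the fingertips in the tool frame, in m); z points along the fingers, y is the line along which they close (so a half turn about z gives the same grasp; the last joint's range is limited). The gripper opens to 93 mm and grips with 3 to 60 N. Pads are 15 mm wide; open, the fingers measure 128 mm over their backs; the gripper's body (75 mm by 188 mm) begins 65 mm behind the grasp point.
Start: joints at [1.238, 0.351, 1.652, -0, 1.139, -0.085], TCP at [0.135, 0.533, 0.219] pointing down, gripper open.
Joint ranges: [-2.75, 2.75], [-0.79, 2.1], [0.01, 2.65], [-1.57, 4.71], [0.07, 3.14], [-2.87, 2.87]. Speed limits (rad/s): [2.22, 2.22, 2.79, 3.14, 3.14, 3.14].

### API

Orientations are given as a unit quaternion [w, x, y, z].
In Python, from workcell import telemetry, vision, workorder, robot gives the robot as it stands. The module is installed in compiled form; this text tells all that it offers.
- The arm moves only by the tool move_arm, never from a script. Its arguments are lists of equal length, an entry for each row: "angular": the turn, a rotation vector about the world's x, y, z in rad, a list of three; "linear": the shift along the world's x, y, z in mm, a list of three; "grip": the closure, from 0 (fully open) to 1 (shut). A call has 1 to 12 rows; each row is the pose to reach, as a shift and turn from the pose commanded when the call began; what a row does not reach only later rows make up. A row lasts 1/10 s, in which the tool goes at most 50 mm and 8.59 degrees, less where a joint would pass 70% of its speed; a pose out of reach is approached as far as the arm can. A call with a gripper value outside its range is refused whole. The fingers move at their own pace and stop on an object; the grip force is fixed at half the most. Time passes only in rows, so rows that repeat a pose let the fingers close. It gives the time, the measured TCP pose, the force, the opening and the grip force at its end, in the units of the state.
- telemetry.get_obs(): the state, without advancing time (a new reading comes with each control period).
- vision.camera(name): name is "scene" or "top"; returns (picture, depth): 400x640x3 uint8, red, green, blue; 400x640 float32, m along the optical axis (not along the pixel's ray), 0 where there is no reading.
- vision.calibration(name): a dict with "K" (3x3 intrinsics, pixels), "xyz" and "orientation" of the camera in the world. Camera axes: x right, y up, looking along -z (the intrinsics and any distortion apply to the point x, -y, -z); pixel columns grow to the right and rows downward; lengths in m; the calibration is good to about 2 mm. A picture is of the moment at which its call begins. calibration takes no time and is no camera call.
- workorder.job_done(): hands the job in; it is judged then, once.
The state is a dict: "time": time; "joint_positions": joint angles; "joint_velocities": joint speeds; "effort": joint torques, N m; "eef_pos": TCP position; "ee_rot": TCP orientation; "ft_force": force on the tool from outside, world axes, zero at the start; "torque": the same for the moment, N m; "width": finger opening in m; "gripper_force": force on a finger pad.
Only numpy, scipy, OpenCV 4.12 (cv2) and the standard library are available. Lean on these libraries where they do the work, as an engineer would, in place of code of your own. Each camera call takes 0.05 s, during which the arm holds its last target. There are 200 camera calls.

## Working session

There is one attempt and no reset: what is moved stays moved. The work goes in short steps, Python scripts to look and compute and a tool call to move; the robot and the scene stay as the last step left them, time stands still between calls to the robot, and variables do not carry over. Pictures are saved under pics/ and viewed, at most 10 in all, crops included, and the job is handed in when it is done.

Besides the shell and the picture viewer there is one more tool, called after "Emit:" as name(argument=value, ...) on one line, values as JSON. move_arm: Moves the arm, as the interface text tells. Its arguments: {"type":"object","properties":{"angular":{"type":"array","items":{"type":"array","items":{"type":"number"}}},"linear":{"type":"array","items":{"type":"array","items":{"type":"number"}}},"grip":{"type":"array","items":{"type":"number"}}},"required":["angular","linear","grip"]}

```bash
mkdir -p pics; cat > h.py <<'E'
import numpy as np, cv2
from scipy.spatial.transform import Rotation as R
from workcell import telemetry, vision, workorder, robot
def cam(n):
    p,d=vision.camera(n); return p,d,vision.calibration(n)
def rot(c):
    q=c['orientation']; return R.from_quat([q[1],q[2],q[3],q[0]]).as_matrix()
def pts(d,c):
    K=np.array(c['K']); v,u=np.mgrid[:d.shape[0],:d.shape[1]]
    P=np.stack([(u-K[0,2])/K[0,0]*d,-(v-K[1,2])/K[1,1]*d,-d],-1)
    return P@rot(c).T+np.array(c['xyz'])
E
python3 - <<'E'
from h import *
for n in("top","scene"):
    p,d,c=cam(n); cv2.imwrite(f"pics/{n}0.png",p[:,:,::-1]); np.savez(f"{n}0.npz",p=p,d=d,P=pts(d,c)); print(n,c)
print(telemetry.get_obs())
E
```

```text
top {'K': array([[459.93468182,   0.        , 321.88054549],
       [  0.        , 459.93468182, 196.6770623 ],
       [  0.        ,   0.        ,   1.        ]]), 'xyz': array([ 0.39201243, -0.01419244,  1.15854279]), 'orientation': array([-0.69501739, -0.0504674 ,  0.04479711,  0.71581917])}
scene {'K': array([[517.96033226,   0.        , 318.24695656],
       [  0.        , 517.96033226, 202.60493002],
       [  0.        ,   0.        ,   1.        ]]), 'xyz': array([-0.17144546, -0.77023534,  0.7422295 ]), 'orientation': array([ 0.819898  ,  0.44103771, -0.178026  , -0.31868439])}
{'time': 0.1, 'joint_positions': array([ 1.23839211e+00,  3.51204093e-01,  1.65232349e+00, -1.27217095e-05,
        1.13908806e+00, -8.45799412e-02]), 'joint_velocities': array([-0.0003781 , -0.00301017, -0.00175618,  0.0011033 ,  0.00032218,
       -0.00019459]), 'effort': array([ 1.16582792e-04, -4.98027241e+01, -2.85705292e+01,  7.00426614e-02,
        2.39386142e-02, -1.70879230e-05]), 'eef_pos': array([0.13478468, 0.5329286 , 0.21815726]), 'ee_rot': array([-1.00221566e-04,  1.23592624e-01,  9.92332909e-01, -5.01616771e-04]), 'ft_force': array([ 0.5585656 ,  0.56404726, -0.87719483]), 'torque': array([-0.03974005, -0.03229983,  0.05914397]), 'gripper_force': 0.0, 'width': 0.09265684597055163}
```

View pics/top0.png

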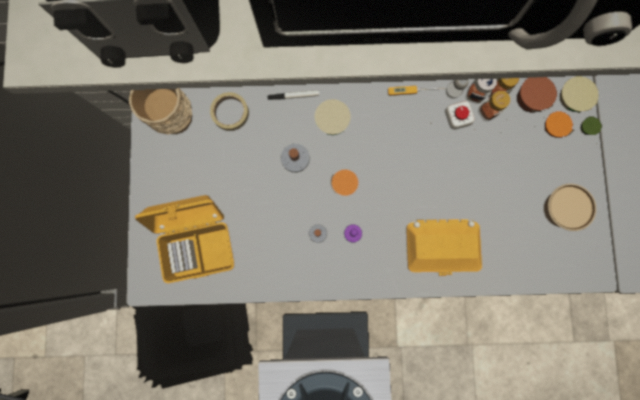

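View pics/scene0.png

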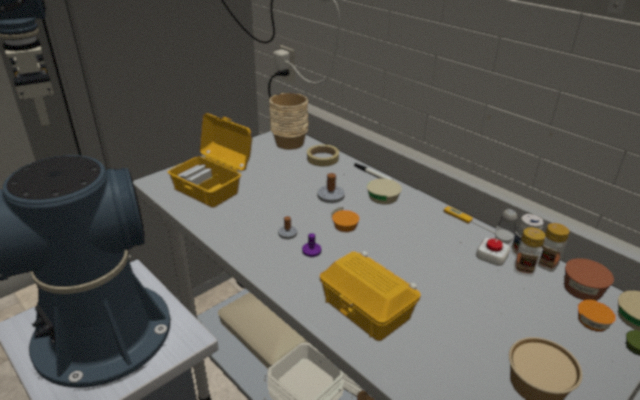

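The top view shows the small stamp candidates: the steel and wood stamp at (318,233), its purple look-alike at (353,233), and the bigger stamp at (295,157). The grey (318,233) fits: it has a wooden handle, a small plate and stands between the cases. The open case is at (195,253), with cards on its left half and the right half empty. I'll confirm with a crop and measure.

```bash
python3 - <<'E'
from h import *
z=np.load("top0.npz"); p,P=z['p'],z['P']
cv2.imwrite("pics/crop.png",cv2.resize(p[130:290,130:380,::-1],None,fx=3.2,fy=3.2,interpolation=cv2.INTER_CUBIC))
def near(u,v,r,lo,hi):
    Q=P[v-r:v+r,u-r:u+r].reshape(-1,3); return Q[(Q[:,2]>lo)&(Q[:,2]<hi)]
for u,v in((318,233),(353,233)):
    for lo,hi in((.006,.02),(.03,.07)):
        q=near(u,v,14,lo,hi); print(u,v,len(q),q.mean(0).round(4),q.min(0).round(3),q.max(0).round(3))
s=np.load("scene0.npz"); Q=s['P'][215:240,275:300].reshape(-1,3)
for lo,hi in((.006,.014),(.03,.07)):
    q=Q[(Q[:,2]>lo)&(Q[:,2]<hi)]; print("scene",len(q),q.mean(0).round(4),q.min(0).round(3),q.max(0).round(3))
# case rim
hsv=cv2.cvtColor(p,cv2.COLOR_RGB2HSV)
m=(hsv[...,0]>12)&(hsv[...,0]<30)&(hsv[...,1]>150); m[:, 260:]=0; m[:190]=0
q=P[m]; print("case",len(q),np.histogram(q[:,2],bins=np.arange(0,.22,.01)))
r=q[(q[:,2]>.05)&(q[:,2]<.064)]
b=cv2.minAreaRect((r[:,:2]*1000).astype(np.float32)); print(b,cv2.boxPoints(b))
l=q[q[:,2]>.075]; print("lid",l.min(0),l.max(0)); t=l[l[:,2]>l[:,2].max()-.01]; print(t.mean(0),t.min(0),t.max(0))
E
```

```text
318 233 210 [0.4566 0.007  0.0108] [ 0.434 -0.015  0.006] [0.479 0.028 0.018]
318 233 45 [0.4566 0.0072 0.047 ] [ 0.448 -0.     0.03 ] [0.465 0.014 0.053]
353 233 212 [ 0.4541 -0.0798  0.0111] [ 0.432 -0.102  0.006] [ 0.477 -0.059  0.02 ]
353 233 44 [ 0.4545 -0.0801  0.0471] [ 0.447 -0.087  0.041] [ 0.462 -0.073  0.051]
scene 156 [ 4.534e-01 -1.000e-04  1.060e-02] [ 0.435 -0.019  0.006] [0.481 0.029 0.014]
scene 66 [0.4547 0.002  0.042 ] [ 0.448 -0.006  0.03 ] [0.465 0.014 0.052]
case 4453 (array([1153,  159,  195,  212,  189,  403,  479,  443,  281,   91,   33,
         21,   22,   20,   55,  112,   61,  253,  101,   10,    0]), array([0.  , 0.01, 0.02, 0.03, 0.04, 0.05, 0.06, 0.07, 0.08, 0.09, 0.1 ,
       0.11, 0.12, 0.13, 0.14, 0.15, 0.16, 0.17, 0.18, 0.19, 0.2 , 0.21]))
((425.4251708984375, 300.7973937988281), (130.91421508789062, 168.67816162109375), 11.058055877685547) [[345.00684 371.0157 ]
 [377.35992 205.4693 ]
 [505.8435  230.5791 ]
 [473.49042 396.1255 ]]
lid [ 0.39201243 -0.01419244  0.07502534] [0.53899658 0.39876024 1.15854279]
[ 0.39201243 -0.01419244  1.15854279] [ 0.39201243 -0.01419244  1.15854279] [ 0.39201243 -0.01419244  1.15854279]
```

View pics/crop.png

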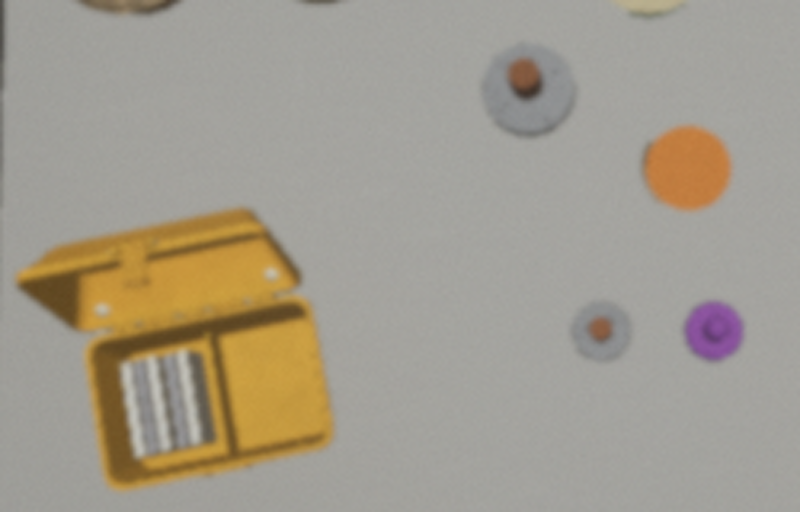

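Confirmed: the target is the steel and wood stamp at crop (601,330), and the purple one at (713,330) stays untouched. The stamp is at (0.457, 0.007). The case origin is about (0.425, 0.301) with yaw 0.193. The grasp closes along the case's y.

Emit:
move_arm(angular=[[0, 0, 0.14], [0, 0, 0.28], [0, 0, 0.441], [0, 0, 0.441], [0, 0, 0.441], [0, 0, 0.441], [0, 0, 0.441], [0, 0, 0.441], [0, 0, 0.441], [0, 0, 0.441], [0, 0, 0.441], [0, 0, 0.441]], linear=[[25, -40, 0], [50, -80, 0], [75, -122, -5], [100, -163, -10], [125, -204, -15], [150, -245, -20], [175, -286, -30], [200, -327, -40], [225, -368, -50], [250, -409, -60], [275, -450, -68], [300, -490, -68]], grip=[0.46, 0.46, 0.46, 0.46, 0.46, 0.46, 0.46, 0.46, 0.46, 0.46, 0.46, 0.46])

```text
time: 1.3
eef_pos: [0.4349, 0.0411, 0.1497]
ee_rot: [-0.001, -0.096, 0.995, 0.0]
ft_force: [1.2, 0.6, -0.2]
width: 0.0502
gripper_force: 0.0
```

Emit:
move_arm(angular=[[0, 0, 0], [0, 0, 0], [0, 0, 0], [0, 0, 0], [0, 0, 0], [0, 0, 0], [0, 0, 0], [0, 0, 0], [0, 0, 0], [0, 0, 0], [0, 0, 0], [0, 0, 0]], linear=[[22, -36, 0], [22, -36, 0], [22, -36, 0], [22, -36, -25], [22, -36, -50], [22, -36, -75], [22, -36, -95], [22, -36, -111], [22, -36, -111], [22, -36, -111], [22, -36, -111], [22, -36, -111]], grip=[0.46, 0.46, 0.46, 0.46, 0.46, 0.46, 0.46, 0.46, 0.46, 0.9, 0.9, 0.9])

```text
time: 2.5
eef_pos: [0.4572, 0.0074, 0.0405]
ee_rot: [0.001, -0.097, 0.995, -0.0]
ft_force: [-0.7, 0.3, 0.0]
width: 0.0308
gripper_force: 0.0
```

Emit:
move_arm(angular=[[0, 0, 0], [0, 0, 0], [0, 0, 0], [0, 0, 0], [0, 0, 0], [0, 0, 0], [0, 0, 0], [0, 0, 0]], linear=[[0, 0, 0], [0, 0, 0], [0, 0, 0], [0, 0, 20], [0, 0, 50], [0, 0, 90], [0, 0, 111], [0, 0, 111]], grip=[0.9, 0.9, 0.9, 0.9, 0.9, 0.9, 0.9, 0.9])

```text
time: 3.3
eef_pos: [0.4581, 0.0071, 0.153]
ee_rot: [0.002, -0.096, 0.995, -0.0]
ft_force: [0.3, -0.2, -1.1]
width: 0.0167
gripper_force: 30.0
```

Emit:
move_arm(angular=[[0, 0, 0], [0, 0, 0], [0, 0, 0], [0, 0, 0], [0, 0, 0], [0, 0, 0], [0, 0, 0], [0, 0, 0], [0, 0, 0]], linear=[[-4, 40, 0], [-8, 80, 0], [-12, 120, 0], [-16, 160, 0], [-20, 200, 0], [-24, 235, 0], [-26, 256, 0], [-26, 256, 0], [-26, 256, 0]], grip=[0.9, 0.9, 0.9, 0.9, 0.9, 0.9, 0.9, 0.9, 0.9])

```text
time: 4.2
eef_pos: [0.4302, 0.2628, 0.1494]
ee_rot: [-0.001, -0.097, 0.995, -0.0]
ft_force: [0.3, 0.2, -1.9]
width: 0.0169
gripper_force: 29.9
```

```bash
python3 - <<'E'
from h import *
p,d,c=cam("scene"); P=pts(d,c)
cv2.imwrite("pics/s1.png",cv2.resize(p[80:240,120:320,::-1],None,fx=3.5,fy=3.5,interpolation=cv2.INTER_CUBIC))
# project intended points into scene for check
K=c['K'];M=rot(c)
o=telemetry.get_obs()['eef_pos'];print(o)
for q in ([o[0],o[1],o[2]-.039],[.425,.301,.034],[.4303,.2633,.003]):
    v=M.T@(np.array(q)-c['xyz']); u=(K[0,0]*v[0]/-v[2]+K[0,2],K[1,1]*-v[1]/-v[2]+K[1,2]); print(u,((u[0]-120)*3.5,(u[1]-80)*3.5))
E
```

```text
[0.43046992 0.26235631 0.14968452]
(np.float64(213.46948454998585), np.float64(158.36633510028958)) (np.float64(327.1431959249505), np.float64(274.2821728510135))
(np.float64(206.54801802368377), np.float64(179.24176625144605)) (np.float64(302.9180630828932), np.float64(347.3461818800612))
(np.float64(217.25847256609137), np.float64(193.9725518109326)) (np.float64(340.4046539813198), np.float64(398.9039313382641))
```

View pics/s1.png

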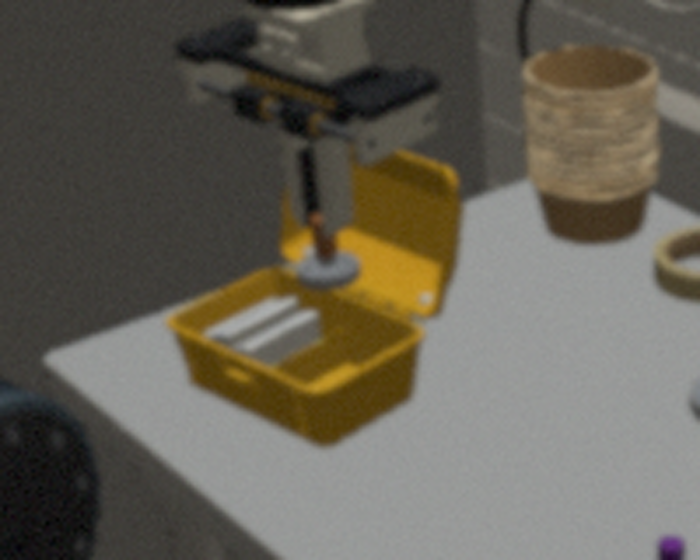

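The stamp hangs upright at crop (325,265), above the right compartment, and the gripper body is clear of the lid. Lowering it now.

Emit:
move_arm(angular=[[0, 0, 0], [0, 0, 0], [0, 0, 0], [0, 0, 0], [0, 0, 0], [0, 0, 0], [0, 0, 0], [0, 0, 0]], linear=[[0, 0, -25], [0, 0, -50], [0, 0, -70], [0, 0, -85], [0, 0, -95], [0, 0, -102], [0, 0, -106], [0, 0, -106]], grip=[0.9, 0.9, 0.9, 0.9, 0.9, 0.9, 0.9, 0.9])

```text
time: 5.05
eef_pos: [0.4309, 0.263, 0.0446]
ee_rot: [-0.0, -0.096, 0.995, -0.0]
ft_force: [-1.0, -0.1, -1.5]
width: 0.017
gripper_force: 30.0
```

Emit:
move_arm(angular=[[0, 0, 0], [0, 0, 0], [0, 0, 0], [0, 0, 0], [0, 0, 0], [0, 0, 0], [0, 0, 0], [0, 0, 0], [0, 0, 0]], linear=[[0, 0, -1], [0, 0, -1], [0, 0, -1], [0, 0, -1], [0, 0, -1], [0, 0, -1], [0, 0, -1], [0, 0, -1], [0, 0, -1]], grip=[0.9, 0.68, 0.68, 0.68, 0.68, 0.68, 0.68, 0.68, 0.68])

```text
time: 5.95
eef_pos: [0.4309, 0.2632, 0.0436]
ee_rot: [-0.0, -0.096, 0.995, 0.0]
ft_force: [0.2, -0.1, 0.0]
width: 0.0299
gripper_force: 0.0
```

Emit:
move_arm(angular=[[0, 0, 0], [0, 0, 0], [0, 0, 0], [0, 0, 0], [0, 0, 0], [0, 0, 0], [0, 0, 0], [0, 0, 0], [0, 0, 0]], linear=[[0, 0, 10], [0, 0, 30], [0, 0, 60], [0, 0, 100], [0, 0, 150], [0, 0, 190], [-60, 0, 210], [-110, 0, 210], [-110, 0, 210]], grip=[0.68, 0.68, 0.68, 0.68, 0.68, 0.68, 0.68, 1, 1])

```text
time: 6.85
eef_pos: [0.3176, 0.2628, 0.2548]
ee_rot: [0.0, -0.097, 0.995, 0.0]
ft_force: [1.3, 0.7, 0.2]
width: 0.0181
gripper_force: 0.0
```

```bash
python3 - <<'E'
from h import *
p,d,c=cam("scene"); P=pts(d,c)
cv2.imwrite("pics/s2.png",cv2.resize(p[80:240,120:320,::-1],None,fx=3.5,fy=3.5,interpolation=cv2.INTER_CUBIC))
hsv=cv2.cvtColor(p,cv2.COLOR_RGB2HSV)
m=(hsv[...,0]>12)&(hsv[...,0]<30)&(hsv[...,1]>130); m[:,260:]=0
C=np.array([.425,.301,0]); a=.193; Rz=np.array([[np.cos(a),np.sin(a),0],[-np.sin(a),np.cos(a),0],[0,0,1]])
q=(P[m&(d>0)]-C)@Rz.T
for lo in np.arange(.06,.2,.015):
    s=q[(q[:,2]>lo)&(q[:,2]<lo+.015)]
    if len(s)>5: print(round(lo,3),len(s),np.percentile(s,[5,50,95],axis=0)[:,:2].round(3).tolist())
E
```

```text
0.06 421 [[0.05, -0.067], [0.063, -0.0], [0.078, 0.073]]
0.075 386 [[0.067, -0.06], [0.085, 0.012], [0.097, 0.079]]
0.09 250 [[0.066, -0.083], [0.096, 0.016], [0.101, 0.079]]
0.105 289 [[0.07, -0.085], [0.099, 0.02], [0.105, 0.079]]
0.12 276 [[0.075, -0.086], [0.104, 0.015], [0.109, 0.079]]
0.135 192 [[0.078, -0.086], [0.101, 0.027], [0.107, 0.08]]
0.15 163 [[0.08, -0.089], [0.095, 0.008], [0.1, 0.081]]
0.165 137 [[0.083, -0.085], [0.087, -0.019], [0.091, 0.074]]
0.18 35 [[0.062, -0.014], [0.07, -0.005], [0.09, 0.006]]
```

View pics/s2.png

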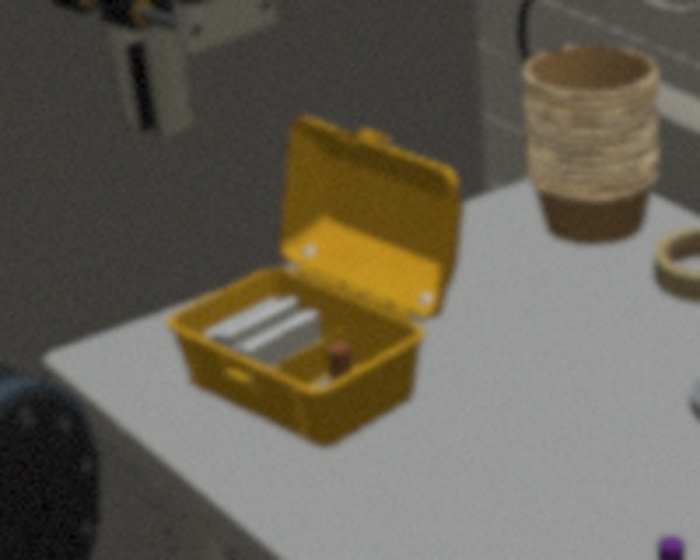

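The stamp stands upright in the right compartment, with its handle top at crop (340,352). The lid is at about 1.75 rad. Next the closed fingers go over and behind it.

Emit:
move_arm(angular=[[0, 0, 0], [0, 0, 0], [0, 0, 0], [0, 0, 0], [0, 0, 0], [0, 0, 0], [0, 0, 0], [0, 0, 0], [0, 0, 0], [0, 0, 0], [0, 0, 0], [0, 0, 0]], linear=[[40, 10, 10], [80, 20, 10], [120, 30, 10], [160, 40, 10], [200, 48, 10], [240, 48, 10], [260, 48, 10], [260, 48, 0], [260, 48, -30], [260, 48, -65], [260, 48, -96], [260, 48, -96]], grip=[1, 1, 1, 1, 1, 1, 1, 1, 1, 1, 1, 1])

```text
time: 8.1
eef_pos: [0.5783, 0.3101, 0.1531]
ee_rot: [-0.004, -0.097, 0.995, -0.001]
ft_force: [-0.1, 0.0, 0.4]
width: 0.0006
gripper_force: 0.0
```

Emit:
move_arm(angular=[[0, 0, 0], [0, 0, 0], [0, 0, 0], [0, 0, 0], [0, 0, 0], [0, 0, 0], [0, 0, 0], [0, 0, 0], [0, 0, 0], [0, 0, 0], [0, 0, 0], [0, 0, 0]], linear=[[-10, -2, 0], [-20, -4, 0], [-30, -6, 0], [-40, -8, 0], [-50, -10, 0], [-60, -12, 0], [-70, -14, 0], [-80, -16, 0], [-90, -18, 0], [-100, -20, 0], [-110, -22, 0], [-120, -24, 0]], grip=[1, 1, 1, 1, 1, 1, 1, 1, 1, 1, 1, 1])

```text
time: 9.3
eef_pos: [0.4627, 0.2887, 0.1631]
ee_rot: [0.005, -0.096, 0.995, 0.002]
ft_force: [-4.9, 2.0, 15.3]
width: 0.0004
gripper_force: 6.5
```

```bash
python3 - <<'E'
from h import *
p,d,c=cam("scene")
cv2.imwrite("pics/s3.png",cv2.resize(p[80:240,120:320,::-1],None,fx=3.5,fy=3.5,interpolation=cv2.INTER_CUBIC))
o=telemetry.get_obs();print(o['ft_force'],o['eef_pos'])
E
```

```text
[-10.78550246   0.51233276  35.8396471 ] [0.46040653 0.28812621 0.16185199]
```

View pics/s3.png

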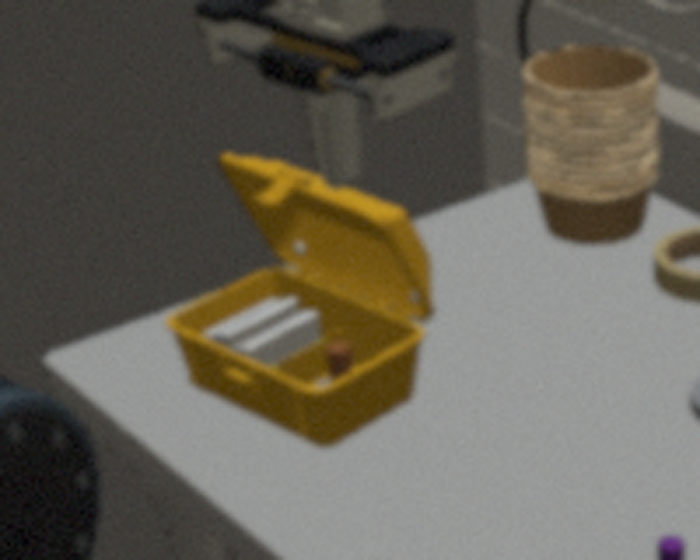

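The lid is down to about 1.0 rad, but the tip is jammed on it with 36 N upward. I'll ease up and see.

Emit:
move_arm(angular=[[0, 0, 0], [0, 0, 0], [0, 0, 0]], linear=[[0, 0, 6], [2, 0, 12], [2, 0, 16]], grip=[1, 1, 1])

```text
time: 9.65
eef_pos: [0.463, 0.2872, 0.1742]
ee_rot: [0.0, -0.096, 0.995, 0.0]
ft_force: [0.8, -0.2, -0.4]
width: 0.0006
gripper_force: 0.0
```

```bash
python3 - <<'E'
from h import *
o=telemetry.get_obs();print(o['ft_force'],o['eef_pos'])
p,d,c=cam("scene"); P=pts(d,c)
hsv=cv2.cvtColor(p,cv2.COLOR_RGB2HSV)
m=(hsv[...,0]>12)&(hsv[...,0]<30)&(hsv[...,1]>130); m[:,260:]=0
C=np.array([.425,.301,0]); a=.193; Rz=np.array([[np.cos(a),np.sin(a),0],[-np.sin(a),np.cos(a),0],[0,0,1]])
print("tcp case",Rz@(o['eef_pos']-C))
q=(P[m&(d>0)]-C)@Rz.T
for lo in np.arange(.06,.22,.015):
    s=q[(q[:,2]>lo)&(q[:,2]<lo+.015)]
    if len(s)>5: print(round(lo,3),len(s),np.percentile(s,[5,50,95],axis=0)[:,:2].round(3).tolist())
E
```

```text
[ 0.84556915 -0.15800676 -0.36797633] [0.46296227 0.28715424 0.17417408]
tcp case [ 0.03460176 -0.02087001  0.17417408]
0.06 262 [[0.015, -0.07], [0.054, -0.001], [0.06, 0.073]]
0.075 237 [[0.045, -0.057], [0.06, 0.01], [0.065, 0.079]]
0.09 230 [[0.039, -0.086], [0.063, 0.026], [0.069, 0.08]]
0.105 151 [[0.03, -0.088], [0.06, 0.023], [0.068, 0.081]]
0.12 101 [[0.021, -0.089], [0.037, 0.018], [0.06, 0.082]]
0.135 80 [[0.013, -0.089], [0.025, -0.076], [0.043, 0.082]]
0.15 204 [[-0.016, -0.086], [0.025, -0.02], [0.044, 0.079]]
0.165 187 [[-0.013, -0.077], [0.003, -0.007], [0.011, 0.065]]
```

Emit:
move_arm(angular=[[0, 0, 0], [0, 0, 0], [0, 0, 0], [0, 0, 0], [0, 0, 0]], linear=[[-6, -1, 0], [-12, -2, 0], [-18, -3, 0], [-24, -5, 0], [-30, -6, 0]], grip=[1, 1, 1, 1, 1])

```text
time: 10.2
eef_pos: [0.4322, 0.281, 0.1735]
ee_rot: [-0.0, -0.096, 0.995, -0.0]
ft_force: [0.6, 0.0, 0.1]
width: 0.0
gripper_force: 0.0
```

Emit:
move_arm(angular=[[0, 0, 0], [0, 0, 0], [0, 0, 0], [0, 0, 0], [0, 0, 0]], linear=[[-7, -1, 0], [-14, -3, 0], [-21, -4, 0], [-28, -5, 0], [-35, -7, 0]], grip=[1, 1, 1, 1, 1])

```text
time: 10.7
eef_pos: [0.3973, 0.2741, 0.1737]
ee_rot: [0.0, -0.097, 0.995, 0.0]
ft_force: [0.3, -0.6, 0.5]
width: 0.0006
gripper_force: 0.0
```

```bash
python3 - <<'E'
from h import *
p,d,c=cam("scene")
cv2.imwrite("pics/s4.png",cv2.resize(p[80:240,120:320,::-1],None,fx=3.5,fy=3.5,interpolation=cv2.INTER_CUBIC))
o=telemetry.get_obs();print(o['ft_force'],o['eef_pos'])
E
```

```text
[0.34420811 0.02223776 0.23408526] [0.39641276 0.2738266  0.17355132]
```

View pics/s4.png

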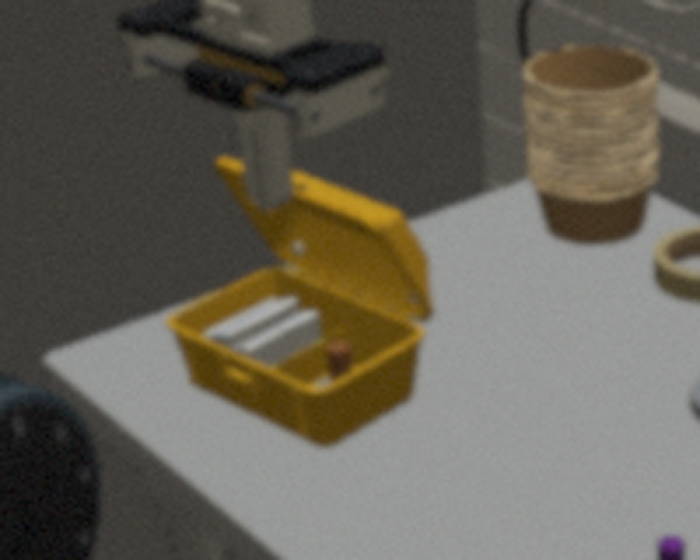

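The tip slipped over the lid's sloping front wall, at crop (265,200), so it was too high to push behind the lid top. I'll go back over, get behind it lower, and push again.

Emit:
move_arm(angular=[[0, 0, 0], [0, 0, 0], [0, 0, 0], [0, 0, 0], [0, 0, 0], [0, 0, 0], [0, 0, 0], [0, 0, 0], [0, 0, 0], [0, 0, 0]], linear=[[0, 0, 35], [0, 0, 35], [40, 8, 35], [80, 16, 35], [120, 24, 35], [147, 29, 35], [147, 29, 35], [147, 29, 0], [147, 29, -37], [147, 29, -37]], grip=[1, 1, 1, 1, 1, 1, 1, 1, 1, 1])

```text
time: 11.75
eef_pos: [0.5418, 0.3019, 0.132]
ee_rot: [-0.004, -0.096, 0.995, -0.001]
ft_force: [0.3, 0.6, -1.0]
width: 0.0001
gripper_force: 0.0
```

Emit:
move_arm(angular=[[0, 0, 0], [0, 0, 0], [0, 0, 0], [0, 0, 0], [0, 0, 0], [0, 0, 0], [0, 0, 0]], linear=[[-10, -2, 0], [-20, -4, 0], [-30, -6, 0], [-40, -8, 0], [-50, -10, 0], [-57, -11, 0], [-64, -13, 0]], grip=[1, 1, 1, 1, 1, 1, 1])

```text
time: 12.45
eef_pos: [0.4804, 0.2902, 0.1369]
ee_rot: [0.0, -0.097, 0.995, 0.0]
ft_force: [0.8, -0.1, 0.2]
width: 0.0005
gripper_force: 0.3
```

Emit:
move_arm(angular=[[0, 0, 0], [0, 0, 0], [0, 0, 0], [0, 0, 0], [0, 0, 0], [0, 0, 0], [0, 0, 0]], linear=[[-7, -1, 0], [-14, -3, 0], [-21, -4, 0], [-28, -5, 0], [-35, -7, 0], [-42, -8, 0], [-42, -8, 0]], grip=[1, 1, 1, 1, 1, 1, 1])

```text
time: 13.15
eef_pos: [0.438, 0.282, 0.1366]
ee_rot: [-0.0, -0.097, 0.995, -0.0]
ft_force: [0.7, 0.2, -0.0]
width: 0.0003
gripper_force: 0.0
```

```bash
python3 - <<'E'
from h import *
p,d,c=cam("scene")
cv2.imwrite("pics/s5.png",cv2.resize(p[80:240,120:320,::-1],None,fx=3.5,fy=3.5,interpolation=cv2.INTER_CUBIC))
o=telemetry.get_obs();print(o['ft_force'],o['eef_pos'])
E
```

```text
[-0.67047532 -1.34699694  0.92133902] [0.43857018 0.2822144  0.13671808]
```

View pics/s5.png

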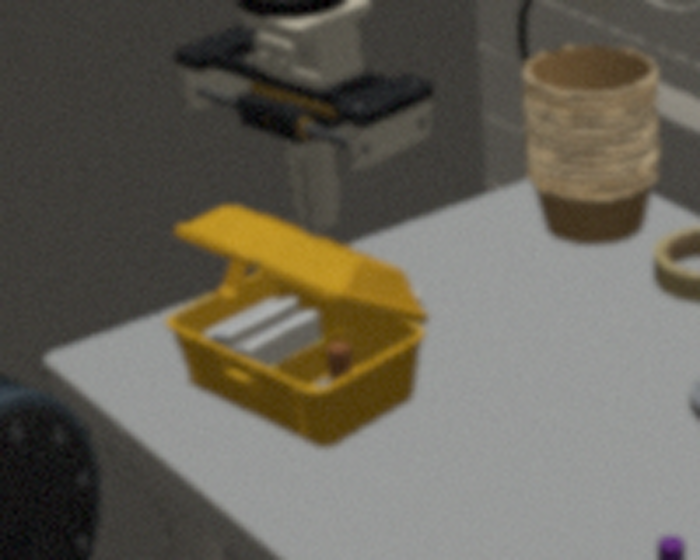

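The lid is at about 0.5 rad, and the tip is behind it at crop (320,225). Next: a bit more push, then down.

Emit:
move_arm(angular=[[0, 0, 0], [0, 0, 0], [0, 0, 0], [0, 0, 0], [0, 0, 0], [0, 0, 0], [0, 0, 0], [0, 0, 0], [0, 0, 0], [0, 0, 0], [0, 0, 0], [0, 0, 0]], linear=[[-8, -2, 0], [-15, -3, 0], [-22, -4, 0], [-30, -6, 0], [-30, -6, 0], [-30, -6, 0], [-30, -6, 0], [-30, -6, 0], [-30, -6, -4], [-30, -6, -8], [-30, -6, -12], [-30, -6, -16]], grip=[1, 1, 1, 1, 1, 1, 1, 1, 1, 1, 1, 1])

```text
time: 14.4
eef_pos: [0.4087, 0.2761, 0.1201]
ee_rot: [-0.0, -0.096, 0.995, -0.0]
ft_force: [-0.4, 0.3, 0.4]
width: 0.0004
gripper_force: 0.3
```

Emit:
move_arm(angular=[[0, 0, 0], [0, 0, 0], [0, 0, 0], [0, 0, 0], [0, 0, 0], [0, 0, 0], [0, 0, 0], [0, 0, 0]], linear=[[0, 0, -1], [0, 0, -2], [0, 0, -3], [0, 0, -4], [0, 0, -5], [0, 0, -6], [0, 0, -6], [0, 0, -6]], grip=[1, 1, 1, 1, 1, 1, 1, 1])

```text
time: 15.2
eef_pos: [0.4089, 0.2762, 0.1146]
ee_rot: [-0.0, -0.096, 0.995, -0.0]
ft_force: [0.5, -0.4, 0.2]
width: 0.0006
gripper_force: 0.0
```

Emit:
move_arm(angular=[[0, 0, 0], [0, 0, 0], [0, 0, 0], [0, 0, 0], [0, 0, 0], [0, 0, 0]], linear=[[0, 0, -0.5], [0, 0, -1], [0, 0, -1.5], [0, 0, -2], [0, 0, -2], [0, 0, -2]], grip=[1, 1, 1, 1, 1, 1])

```text
time: 15.8
eef_pos: [0.4089, 0.2762, 0.1126]
ee_rot: [-0.0, -0.096, 0.995, -0.0]
ft_force: [0.4, -0.6, -0.4]
width: 0.0008
gripper_force: 0.0
```

Emit:
move_arm(angular=[[0, 0, 0], [0, 0, 0], [0, 0, 0], [0, 0, 0], [0, 0, 0]], linear=[[0, 0, -0.5], [0, 0, -1], [0, 0, -1.5], [0, 0, -2], [0, 0, -2]], grip=[1, 1, 1, 1, 1])

```text
time: 16.3
eef_pos: [0.4088, 0.2762, 0.1106]
ee_rot: [-0.0, -0.096, 0.995, -0.0]
ft_force: [0.1, -0.6, 0.1]
width: 0.0003
gripper_force: 0.0
```

```bash
python3 - <<'E'
from h import *
p,d,c=cam("scene"); P=pts(d,c)
cv2.imwrite("pics/s6.png",cv2.resize(p[80:240,120:320,::-1],None,fx=3.5,fy=3.5,interpolation=cv2.INTER_CUBIC))
o=telemetry.get_obs();print(o['ft_force'],o['eef_pos'])
hsv=cv2.cvtColor(p,cv2.COLOR_RGB2HSV)
m=(hsv[...,0]>12)&(hsv[...,0]<30)&(hsv[...,1]>130)&(d>0)
C=np.array([.425,.301,0]); a=.193; Rz=np.array([[np.cos(a),np.sin(a),0],[-np.sin(a),np.cos(a),0],[0,0,1]])
for s in(slice(0,260),):
    mm=m.copy(); mm[:,260:]=0; q=(P[mm]-C)@Rz.T
    for lo in np.arange(-.06,.08,.02):
        t=q[(q[:,0]>lo)&(q[:,0]<lo+.02)&(abs(q[:,1])<.06)&(q[:,2]>.06)]
        if len(t): print(round(lo,2),len(t),np.percentile(t[:,2],[50,90]).round(4))
E
```

```text
[ 0.23101445 -0.16125754 -0.69659057] [0.40885588 0.27617041 0.11059527]
-0.06 417 [0.0792 0.2212]
-0.04 259 [0.0923 0.0956]
-0.02 163 [0.0932 0.0951]
0.0 104 [0.0932 0.0948]
```

View pics/s6.png

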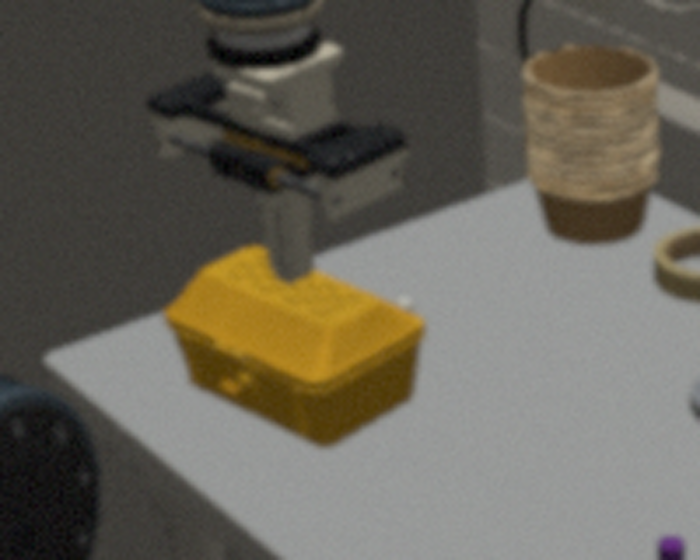

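The lid looks shut, with its top flat at z≈0.093 and its seam aligned. I'll press gently to be sure, then withdraw.

Emit:
move_arm(angular=[[0, 0, 0], [0, 0, 0], [0, 0, 0], [0, 0, 0]], linear=[[0, 0, -1], [0, 0, -2], [0, 0, -3], [0, 0, -3]], grip=[1, 1, 1, 1])

```text
time: 16.75
eef_pos: [0.4088, 0.2762, 0.1075]
ee_rot: [-0.0, -0.096, 0.995, -0.0]
ft_force: [0.0, -0.3, -0.5]
width: 0.0005
gripper_force: 0.0
```

Emit:
move_arm(angular=[[0, 0, 0], [0, 0, 0], [0, 0, 0], [0, 0, 0], [0, 0, 0]], linear=[[0, 0, 40], [-50, -10, 80], [-90, -20, 100], [-90, -20, 100], [-90, -20, 100]], grip=[1, 1, 1, 1, 1])

```text
time: 17.25
eef_pos: [0.3186, 0.2564, 0.2085]
ee_rot: [0.001, -0.097, 0.995, 0.001]
ft_force: [0.5, 0.2, -0.4]
width: 0.0002
gripper_force: 0.0
```

```bash
python3 - <<'E'
from h import *
print(robot.finger_overhang)
C=np.array([.425,.301,0]); a=.193; Rz=np.array([[np.cos(a),np.sin(a),0],[-np.sin(a),np.cos(a),0],[0,0,1]])
for n in("scene","top"):
    p,d,c=cam(n); P=pts(d,c)
    q=(P[d>0]-C)@Rz.T
    for lo in np.arange(-.08,.09,.015):
        r=[]
        for y in(-.05,-.02,.01,.04):
            t=q[(abs(q[:,0]-lo)<.0075)&(abs(q[:,1]-y)<.015)&(q[:,2]>.02)&(q[:,2]<.13)]
            r.append(round(float(np.median(t[:,2])),4) if len(t)>3 else None)
        print(n,round(lo,3),r)
E
```

```text
0.022
scene -0.08 [None, 0.0606, 0.0366, None]
scene -0.065 [0.0524, 0.0497, 0.0601, 0.0536]
scene -0.05 [0.0775, 0.0775, 0.0765, 0.0763]
scene -0.035 [0.091, 0.0896, 0.0897, 0.0907]
scene -0.02 [0.0932, 0.0934, 0.0932, 0.0937]
scene -0.005 [0.0934, 0.0934, 0.0937, 0.0931]
scene 0.01 [0.0933, 0.0929, 0.093, 0.093]
scene 0.025 [0.0923, 0.0927, 0.0926, 0.0926]
scene 0.04 [None, None, None, None]
scene 0.055 [None, None, None, None]
scene 0.07 [None, None, None, None]
scene 0.085 [None, None, None, None]
top -0.08 [None, None, 0.0362, None]
top -0.065 [0.0687, 0.0679, 0.0672, 0.0679]
top -0.05 [0.0793, 0.0783, 0.0784, 0.079]
top -0.035 [0.0914, 0.0915, 0.0914, 0.0916]
top -0.02 [0.0929, 0.0931, 0.093, 0.0932]
top -0.005 [0.0932, 0.0934, 0.0939, 0.0931]
top 0.01 [0.0929, 0.0926, 0.0932, 0.0931]
top 0.025 [0.0872, 0.0888, 0.0892, 0.089]
top 0.04 [0.0762, 0.074, 0.074, 0.0742]
top 0.055 [0.0633, 0.0638, 0.0647, 0.0636]
top 0.07 [None, None, None, None]
top 0.085 [None, None, None, None]
```

The lid top reads a level 93 mm in both views, so it is fully shut and the arm is clear. Handing in.

```bash
python3 -c "
from h import *
print(workorder.job_done())"
```

```text
the job is handed in; nothing more can be done
None
```

The small stamp was let go standing upright in the case's right-hand compartment, the lid reads shut with its top level at 93 mm in both views, and the job is handed in; no verdict came back. While closing, the fingertips jammed briefly on the lid, with about 36 N upward at the wrist. My last press on the shut lid gave no force reading.

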